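Lock the swivel jig and wedge up the tube for its weld gap

TASK

On the welding jig, turn the lock collar by its lever until the lever stands in line with the upright index blade. Then take the steel wedge and push it, thin end first and flat on the bench, under the free end of the square tube until that end has just lifted, about 4 mm and never more than a centimetre, and finish while still gripping the wedge there. Lift the tube only with the wedge, do not touch the tube with the gripper, and leave everything else on the bench where it is.

Things in the scene. Friction and masses are not known exactly. Their poses are not given: they have to be found in the camera images.
- jig: fixed welding jig; origin on the bench, z up. Grey base plate 110 (x) x 10 high, from y -20 to +220. The tube lies along its y over x = 0: hinge pin at y +100, free end at y -120. The rest bar under the tube spans y -20 to +10, top 18 high; the last 100 of the tube overhangs bare bench. Push the wedge along the jig's +y, centred on x = 0. Collar post at x 0, y +172.
- tube: steel square tube 50 x 50 x 240, 0.6 to 1 kg, free to tip up about the hinge pin, axis along the jig's x. Down on its rest its underside is 18 above the bench and its top 68. Origin on the pin; at rest its axes are the jig's.
- tube_end (a point): middle of the lower edge of the tube's free end, 220 from the pin; 18 above the bench when the tube is down; its rise is the lift.
- collar (a joint): lock collar turning about the upright post; stiff (2 to 3 N at its grip), stays where left. 0 = locked: lever in line with the index blade (45 high, 110 to 126 from the post), pointing to the jig's -x. Positive = lever swung from there towards the jig's +y, clockwise from above; starts 0.6 to 1.2. Can be turned past the mark to -0.3.
- collar_grip (a point): centre of the top of the upright black cylindrical grip on the collar's lever: 18 dia, from 43 to 95 above the bench, 80 from the post axis. A round bar 14 dia at height 51 joins it to the collar (62 dia, 40 to 62 high).
- collar_axis (a point): the axis of the collar on the jig, at height 62, the collar's top (the post goes on up to 86).
- wedge: loose steel wedge 0.37 kg, 30 wide (its x), 130 long (its y); origin centre of underside, z up. Thin end at y +65, 4 high, rising evenly to 34 at y -35; then an upright grip block 30 x 30, 66 high, to y -65. Starts flat, thin end within 0.5 rad of world +y.
- wedge_tip (a point): middle of the lower edge of the wedge's thin end. The ramp meets the tube (when down) once this point is 47 past the tube's end; each further 10 lifts the end 3. Pushing takes 5 to 15 N.
- wedge_grip (a point): middle of the top of the wedge's grip block, 66 above the bench.
- shim_block: plain rectangular steel bar 30 x 130 x 24 high, no taper, no upright grip; origin centre of underside; a bystander
- mallet: rubber mallet lying down, wooden handle 260 long, black head 64 dia x 100; origin under the middle of the handle; a bystander
- wire_brush: wire brush lying on the bench; a bystander
- wrench: steel wrench lying on the bench; a bystander
- pipe_nut: steel ring 42 outside, 26 inside, 18 high; a bystander
- ram: red hydraulic ram, a lying cylinder 52 dia x 150 on a thin foot; a bystander
- spray_can: upright grey can 52 dia x 100 high; a bystander
Things that resemble listed ones, but are neither listed nor needed, are in the scene too. Leave any pink or red look-alike of the wedge alone.

How it is judged:
By the outcome, as a careful person would: the job done as asked, in the order asked, and still so for the second after the job is handed in, while the arm keeps its last pose, push and grip.
It also fails if it takes over 64 s, if anything falls off the work surface, if the arm or the gripper's body presses on something with over 40 N, if the wrist force passes 120 N, or if a joint passes its speed limit or range.

ROBOT

A 6-joint arm with a two-finger parallel gripper is mounted at the origin on the work surface. World frame = base frame: x ahead of the robot, y to its left, z up, the work surface at z = 0. Lengths are in mm, angles in rad, forces in N, time in s.
With the tool pointing down it reaches from about 400 to 925 mm from the base axis. Payload 12.5 kg.
Tool frame: the origin (TCP) lies at the centre of the arm's flange, where the gripper is bolted on; the fingertips stand 190 mm ahead of it and the grasp point (between the pads) lies 171 mm ahead of it; z points along the fingers, y is the direction in which the jaws open and shut (so a half turn about z gives the same grasp; the last joint's range is limited). The gripper opens to 95 mm and grips with 3 to 60 N. Pads are 20 mm wide; open, the fingers measure 119 mm over their backs; the gripper's body (75 mm by 180 mm) begins 59 mm behind the grasp point.
Start: joints at [1.089, 0.491, 1.559, -0, 1.092, -0.106], TCP at [229.362, 581.393, 404.761] pointing down, gripper open.
Joint ranges: [-3.1, 3.1], [-0.84, 2.19], [0.05, 2.79], [-1.13, 4.28], [0.06, 2.93], [-2.69, 2.69]. Speed limits (rad/s): [2.22, 2.22, 2.79, 3.14, 3.14, 3.14].

INTERFACE

Orientations are given as [roll, pitch, yaw] about the fixed x, y, z axes, in that order (R = Rz(yaw) Ry(pitch) Rx(roll)).
In Python, from cell import env gives the robot as it stands.
- The arm moves only by the shell command python3 -m pendant 'ROWS'. ROWS is JSON, a list of rows, each an object of numbers: "x", "y", "z": the shift along the tool's x, y, z in units of 150 mm (1.0 is 150 mm); "rx", "ry", "rz": the turn, a rotation vector about the tool's x, y, z in units of 45 degrees (1.0 is 45 degrees); "jaw": the opening, from 0 (shut) to 1 (fully open). In form: [{"x": .., "y": .., "z": .., "rx": .., "ry": .., "rz": .., "jaw": ..}, ...]. A call has 1 to 10 rows; each row is the pose to reach, as a shift and turn from the pose commanded when the call began, along the tool's axes at that moment; what a row does not reach only later rows make up. A row lasts 1/8 s, in which the tool goes at most 62.5 mm and 10.7 degrees, less where a joint would pass 70% of its speed; a pose out of reach is approached as far as the arm can. A call with a number of a shift or a turn outside -1 to 1 is refused whole. A call with a gripper value outside its range is refused whole. The fingers move at their own pace and stop on an object; the grip force is fixed at half the most. Time passes only in rows, so rows that repeat a pose let the fingers close. It gives the time, the measured TCP pose, the force and the opening at its end, in the units of the state.
- env.state(): the state, without advancing time (a new reading comes with each control period).
- env.read_camera(name): name is "scene" or "top" or "wrist"; returns a dict with "img" (384x512x3 uint8, red, green, blue), "fx", "fy", "cx", "cy" (pixels), "D" ([k1, k2, p1, p2, k3] as OpenCV has them; the pictures are not rectified), "rvec" (rotation vector, rad) and "tvec" (3), from world to camera coordinates, as OpenCV has them. Camera axes: x right, y down, z forward; pixel columns grow to the right and rows downward; lengths in mm; the calibration is good to about 2 mm. A picture is of the moment at which its call begins. There is no depth.
- env.job_done(): hands the job in, once; it reports no verdict.
The state is a dict: "t": time; "joints": joint angles; "qvel": joint speeds; "tau": joint torques, N m; "eef_pos": TCP position; "tcp_rot": TCP orientation; "ft_force": force on the tool from outside, world axes, zero at the start; "moment": the same for the moment, N m; "opening": opening from 0.0 (shut) to 1.0 (fully open).
Only numpy, scipy, OpenCV 4.12 (cv2) and the standard library are available. Lean on these libraries where they do the work, as an engineer would, in place of code of your own. Each camera call takes 0.05 s, during which the arm holds its last target.

## Working session

There is one attempt and no reset: what is moved stays moved. The work goes in short steps, Python scripts to look and compute and a shell command to move; the robot and the scene stay as the last step left them, time stands still between calls to the robot, and variables do not carry over. Pictures are saved under pics/ and viewed, and the job is handed in when it is done.

```bash
ls; mkdir -p pics
cat > h.py <<'E'
import numpy as np, cv2
from cell import env
def cam(n):
    c=env.read_camera(n); c['K']=np.array([[c['fx'],0,c['cx']],[0,c['fy'],c['cy']],[0,0,1.]]); c['D']=np.array(c['D'],float)
    c['R']=cv2.Rodrigues(np.array(c['rvec'],float))[0]; c['t']=np.array(c['tvec'],float); return c
def save(c,name,s=1.5):
    cv2.imwrite('pics/'+name,cv2.resize(c['img'][:,:,::-1],None,fx=s,fy=s,interpolation=cv2.INTER_CUBIC))
def ray(c,uv):
    p=cv2.undistortPoints(np.array([[uv]],float),c['K'],c['D'])[0,0]
    d=c['R'].T@np.array([p[0],p[1],1]); return -c['R'].T@c['t'], d/np.linalg.norm(d)
def onz(c,uv,z):
    o,d=ray(c,uv); return o+d*(z-o[2])/d[2]
def tri(c1,u1,c2,u2):
    o1,d1=ray(c1,u1);o2,d2=ray(c2,u2)
    s=np.linalg.lstsq(np.stack([d1,-d2],1),o2-o1,rcond=None)[0]
    a=o1+s[0]*d1;b=o2+s[1]*d2; return (a+b)/2,np.linalg.norm(a-b)
def proj(c,P):
    return cv2.projectPoints(np.array(P,float).reshape(-1,1,3),np.array(c['rvec'],float),c['t'],c['K'],c['D'])[0][:,0]
E
python3 - <<'E'
from h import *
import pickle
print(env.state())
for n in ['scene','top','wrist']:
    c=cam(n); save(c,n+'0.png'); pickle.dump(c,open(n+'0.pkl','wb')); print(n,-c['R'].T@c['t'])
E
```

```text
pics
{'t': 0.0, 'joints': array([ 1.08943590e+00,  4.91538081e-01,  1.55945169e+00, -3.04753769e-05,
        1.09171251e+00, -1.05612377e-01]), 'qvel': array([-0.00030956, -0.00076136,  0.00211376, -0.001147  ,  0.00051   ,
       -0.00063418]), 'tau': array([-1.91343832e-03, -6.12640071e+01, -2.58183235e+01,  6.92352327e-02,
        4.80918330e-02, -8.76712147e-05]), 'eef_pos': array([229.32509947, 581.36543947, 404.17420765]), 'tcp_rot': array([-3.14048636e+00, -9.00945051e-05,  2.76585862e+00]), 'ft_force': array([ 0.07350661, -0.17035713,  0.39263452]), 'moment': array([0.00147753, 0.0218432 , 0.019742  ]), 'opening': 0.9990818719313217}
scene [1178.58001634 -500.88311169  942.43461772]
top [ 388.36710114  -27.30489835 1678.13310384]
wrist [154.42380788 610.45453201 384.46312988]
```

View pics/scene0.png

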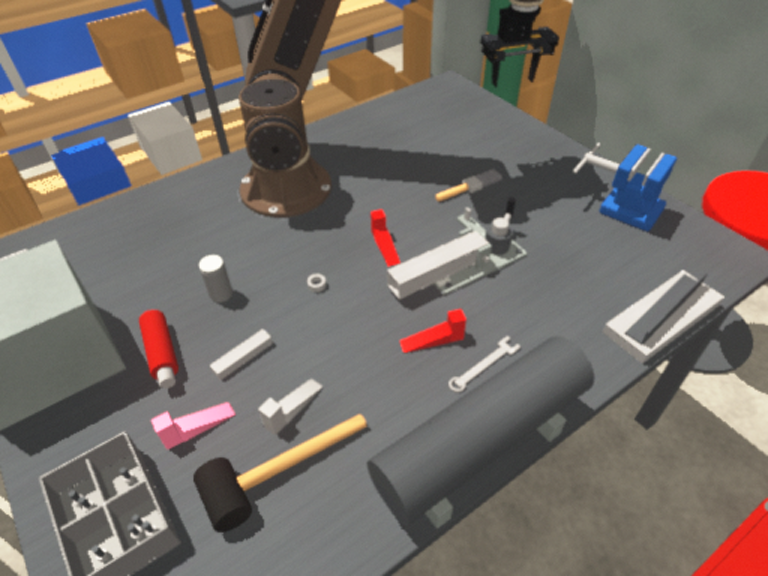

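View pics/top0.png

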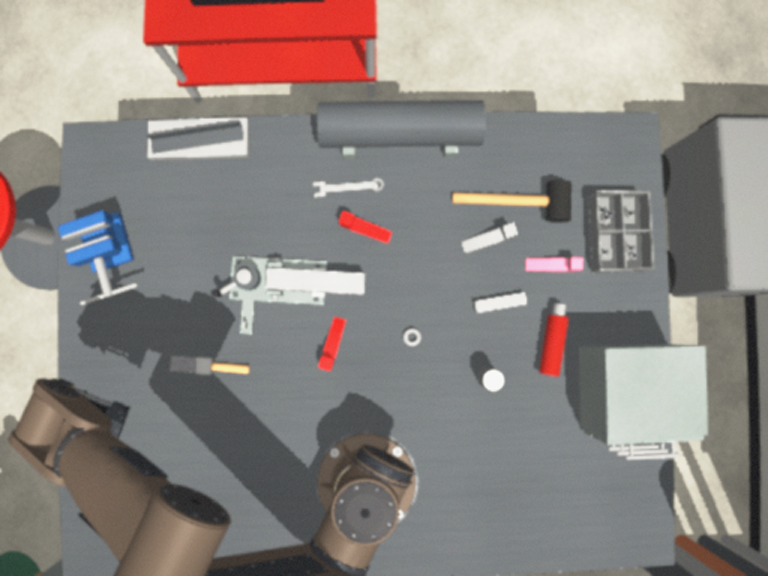

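View pics/wrist0.png

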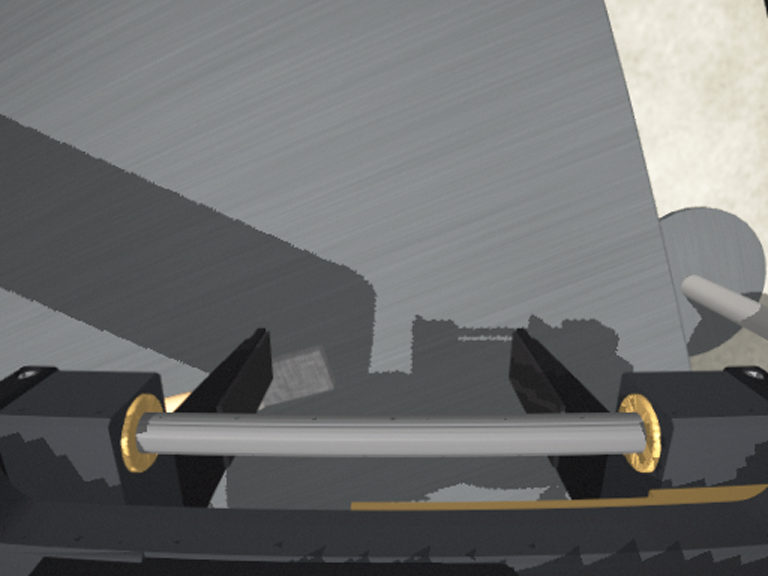

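Top view: up is world +x and left is +y. The jig is at (246-365, 280) with its collar at (246,277). The steel wedge is at (490,237), thin end towards the jig. Next I zoom in.

Run:
```python
from h import *
import pickle
s=pickle.load(open('scene0.pkl','rb'));t=pickle.load(open('top0.pkl','rb'))
def crop(c,x0,y0,x1,y1,k): return cv2.resize(c['img'][y0:y1,x0:x1,::-1],None,fx=k,fy=k,interpolation=cv2.INTER_CUBIC)
cv2.imwrite('pics/tj.png',crop(t,140,160,250,235,7))
cv2.imwrite('pics/sj.png',crop(s,245,125,365,215,6.6))
cv2.imwrite('pics/tw.png',crop(t,295,135,365,215,7))
cv2.imwrite('pics/sw.png',crop(s,90,210,230,300,5.5))
```

```text
(no output)
```

View pics/tj.png

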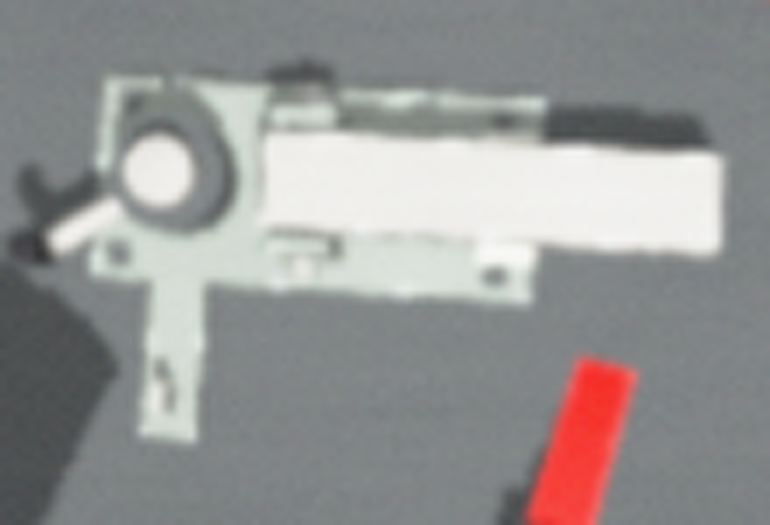

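View pics/sj.png

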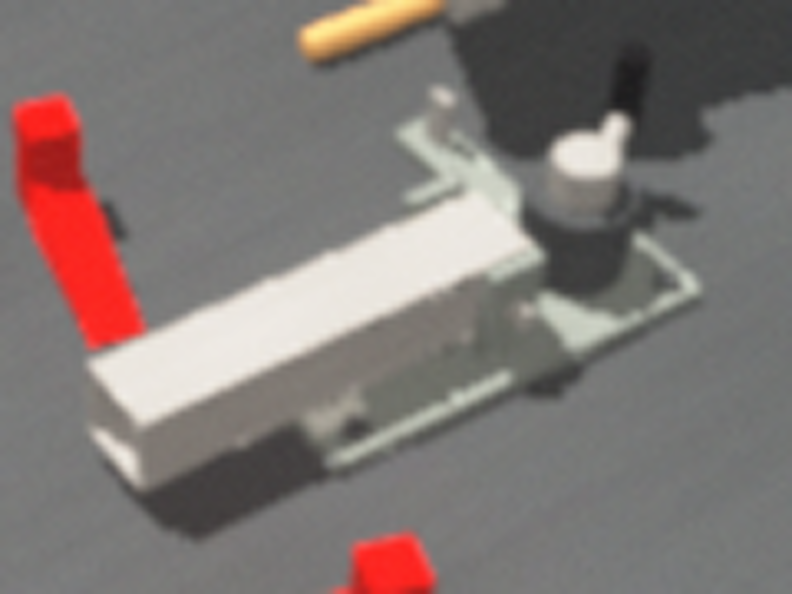

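View pics/tw.png

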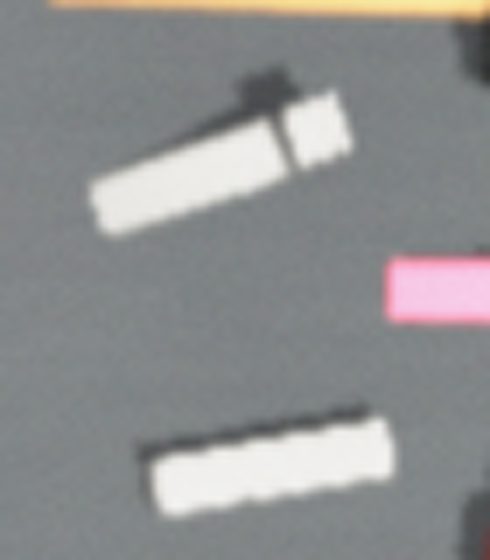

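View pics/sw.png

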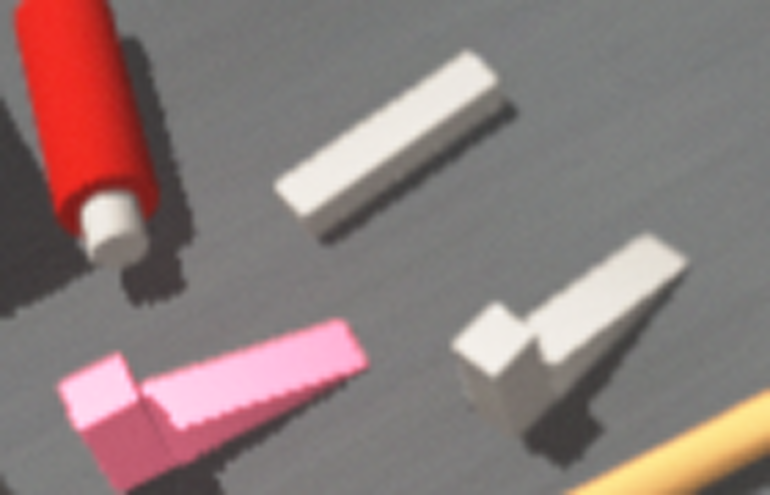

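```bash
cat > m.py <<'E'
from h import *
import pickle
s=pickle.load(open('scene0.pkl','rb'));t=pickle.load(open('top0.pkl','rb'))
f=lambda x0,y0,k:(lambda X,Y:(x0+(X+.5)/k-.5,y0+(Y+.5)/k-.5))
tj,sj,tw,sw=f(140,160,7),f(245,125,6.6),f(295,135,7),f(90,210,5.5)
P={}
for n,a,b in [('post',tj(158,170),sj(588,155)),('grip',tj(28,245),sj(632,50)),
 ('tubeA(free,-x)',tj(722,254),sj(88,365)),('tubeB(free,+x)',tj(722,152),sj(150,425)),
 ('tubeC(far,-x)',tj(263,232),sj(475,198)),('tubeD(far,+x)',tj(266,135),sj(540,245)),
 ('wg',tw(319,131),sw(498,339)),('wtA',tw(90,190),sw(688,262)),('wtB',tw(112,236),sw(648,233))]:
    p,e=tri(t,a,s,b); P[n]=p; print(n,p.round(1),round(e,1))
A,B,C,D=[P[k] for k in P if k.startswith('tube')]
m1=(A+B)/2;m2=(C+D)/2;v=m2-m1;print('len',np.linalg.norm(v),'w',np.linalg.norm(A-B),'ang of +y vs world y',np.arctan2(-v[0],v[1]))
g=P['grip']-P['post'];print('lever',np.linalg.norm(g[:2]),np.arctan2(g[1],-g[0]))
w=(P['wtA']+P['wtB'])/2-P['wg'];print('wedge',np.linalg.norm(w[:2]),np.arctan2(-w[0],w[1]))
E
python3 m.py
python3 - <<'E'
from h import *
c=cam('wrist');st=env.state()
from scipy.spatial.transform import Rotation as R
T=R.from_euler('xyz',st['tcp_rot']).as_matrix();print(T.round(3)); print(T.T@(-c['R'].T@c['t']-st['eef_pos']),(T.T@c['R'].T).round(3),c['fx'])
E
```

```text
post [519.1 288.3  87.2] 0.8
grip [480.8 353.7 101. ] 0.2
tubeA(free,-x) [472.   -2.4  68.3] 2.4
tubeB(free,+x) [525.1  -3.6  71.1] 1.8
tubeC(far,-x) [488.3 238.9  61.5] 2.0
tubeD(far,+x) [539.3 236.5  66.7] 2.8
wg [ 623.2 -367.1   65.4] 1.4
wtA [ 601.5 -252.9    1.8] 0.7
wtB [ 575.8 -262.8    6.9] 2.4
len 241.26115915346784 w 53.18202594367997 ang of +y vs world y -0.06341875103018449
lever 75.8346355521459 1.041934032026066
wedge 114.60559670671506 0.3063546365365434
[[-0.93   0.367 -0.   ]
 [ 0.367  0.93  -0.001]
 [ 0.    -0.001 -1.   ]]
[80.38012921 -0.45641525 19.8640097 ] [[-0.001 -0.959 -0.285]
 [ 1.    -0.001 -0.   ]
 [ 0.    -0.285  0.959]] 313.5220502830375
```

```bash
cat >> h.py <<'E'
from scipy.spatial.transform import Rotation as Ro
def go(x,y,z,jawang,cmd=None):
    """deltas in units; jawang=world angle of tool y (mod pi), tool down"""
    st=env.state(); T=Ro.from_euler('xyz',st['tcp_rot']).as_matrix()
    d=T.T@(np.array([x,y,z])-st['eef_pos'])/150
    best=[]
    for k in (0,1,-1):
        a=jawang+k*np.pi; Y=np.array([np.cos(a),np.sin(a),0]);Z=np.array([0,0,-1.]);X=np.cross(Y,Z)
        r=Ro.from_matrix(T.T@np.stack([X,Y,Z],1)).as_rotvec()/(np.pi/4); best.append(r)
    best.sort(key=np.linalg.norm)
    print('shift',d.round(3),'rot',best[0].round(3),'| t',round(st['t'],2),'j6',st['joints'][5].round(2))
E
python3 -c "
from h import *
go(478.7,357.4,310,.529)"
```

```text
shift [-2.094 -0.779  0.63 ] rot [-0.001  0.     0.848] | t 0.2 j6 -0.11
```

```bash
python3 -m pendant '[{"x":-0.3,"y":-0.1,"rz":0.15},{"x":-0.6,"y":-0.3,"rz":0.35},{"x":-1,"y":-0.5,"rz":0.55},{"x":-1,"y":-0.5,"rz":0.85}]'; python3 -c "
from h import *
go(478.7,357.4,310,.529)"
```

```text
shift [-2.094 -0.779  0.63 ] rot [-0.001  0.     0.848] | t 0.2 j6 -0.11invalid input
```

```bash
python3 -m pendant '[{"x":-0.3,"y":-0.1,"z":0,"rx":0,"ry":0,"rz":0.15,"jaw":1},{"x":-0.6,"y":-0.3,"z":0,"rx":0,"ry":0,"rz":0.35,"jaw":1},{"x":-1,"y":-0.5,"z":0,"rx":0,"ry":0,"rz":0.55,"jaw":1},{"x":-1,"y":-0.5,"z":0,"rx":0,"ry":0,"rz":0.85,"jaw":1}]'; python3 -c "
from h import *
go(478.7,357.4,310,.529)"
```

```text
t: 0.7
eef_pos: [343.5, 454.1, 404.8]
tcp_rot: [-3.141, 0.0, 2.137]
ft_force: [-0.4, 0.7, -0.3]
opening: 0.996
shift [-1.027  0.415  0.632] rot [-0.     0.001  0.047] | t 0.7 j6 0.24
```

```bash
python3 -m pendant '[{"x":-0.35,"y":0.15,"z":0.1,"rx":0,"ry":0,"rz":0,"jaw":1},{"x":-0.65,"y":0.3,"z":0.3,"rx":0,"ry":0,"rz":0,"jaw":1},{"x":-1,"y":0.4,"z":0.5,"rx":0,"ry":0,"rz":0,"jaw":1},{"x":-1,"y":0.4,"z":0.5,"rx":0,"ry":0,"rz":0,"jaw":1},{"x":-1,"y":0.4,"z":0.5,"rx":0,"ry":0,"rz":0,"jaw":1}]'
python3 - <<'E'
from h import *
import pickle
c=cam('wrist');save(c,'w1.png');pickle.dump(c,open('w1.pkl','wb'))
go(478.7,357.4,255,.529)
print(proj(c,[[478.7,357.4,95],[519,288.3,86]])*1.5)
E
```

```text
t: 1.32
eef_pos: [473.3, 363.5, 329.8]
tcp_rot: [-3.141, -0.0, 2.146]
ft_force: [-0.2, -0.2, 0.9]
opening: 0.998
shift [-0.058  0.008  0.502] rot [ 0.001 -0.     0.06 ] | t 1.38 j6 -0.03
[[393.52348106 330.01530718]
 [386.54451301 455.42101313]]
```

View pics/w1.png

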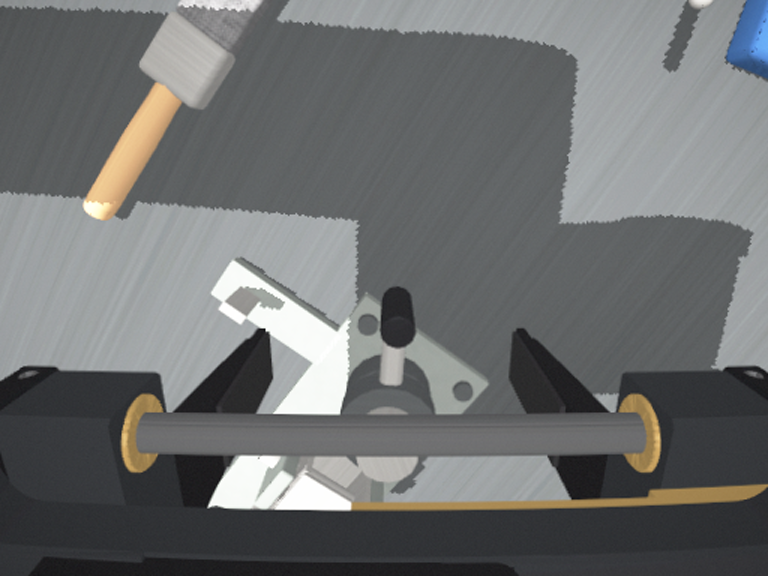

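The wrist view shows the black grip's top centre at about (398,331). I had predicted (393.5,330), so they agree closely. The collar and post are behind it, and the jaws straddle the grip.

Run:
```python
from m import *
w=pickle.load(open('w1.pkl','rb'))
a=(398.5/1.5-.5,331.5/1.5-.5)
print(onz(w,a,95), tri(w,a,s,sj(632,50)), tri(w,a,t,tj(28,245)))
g=onz(w,a,95); go(g[0],g[1],255,.529+0)
```

```text
post [519.1 288.3  87.2] 0.8
grip [480.8 353.7 101. ] 0.2
tubeA(free,-x) [472.   -2.4  68.3] 2.4
tubeB(free,+x) [525.1  -3.6  71.1] 1.8
tubeC(far,-x) [488.3 238.9  61.5] 2.0
tubeD(far,+x) [539.3 236.5  66.7] 2.8
wg [ 623.2 -367.1   65.4] 1.4
wtA [ 601.5 -252.9    1.8] 0.7
wtB [ 575.8 -262.8    6.9] 2.4
len 241.26115915346784 w 53.18202594367997 ang of +y vs world y -0.06341875103018449
lever 75.8346355521459 1.041934032026066
wedge 114.60559670671506 0.3063546365365434
[480.65961351 358.20318129  95.        ] (array([479.02138256, 358.21983512,  97.52703689]), np.float64(2.6581252973216993)) (array([481.63646385, 356.42122413,  89.88511341]), np.float64(0.4948477525686029))
shift [-0.06   0.022  0.502] rot [ 0.001 -0.     0.06 ] | t 1.38 j6 -0.03
```

```bash
python3 -m pendant '[{"x":-0.06,"y":0.02,"z":0.15,"rx":0,"ry":0,"rz":0.06,"jaw":1},{"x":-0.06,"y":0.02,"z":0.35,"rx":0,"ry":0,"rz":0.06,"jaw":1},{"x":-0.06,"y":0.02,"z":0.5,"rx":0,"ry":0,"rz":0.06,"jaw":1},{"x":-0.06,"y":0.02,"z":0.5,"rx":0,"ry":0,"rz":0.06,"jaw":1}]'; python3 -m pendant '[{"x":0,"y":0,"z":0,"rx":0,"ry":0,"rz":0,"jaw":0.5},{"x":0,"y":0,"z":0,"rx":0,"ry":0,"rz":0,"jaw":0.1},{"x":0,"y":0,"z":0,"rx":0,"ry":0,"rz":0,"jaw":0.1},{"x":0,"y":0,"z":0,"rx":0,"ry":0,"rz":0,"jaw":0.1},{"x":0,"y":0,"z":0,"rx":0,"ry":0,"rz":0,"jaw":0.1},{"x":0,"y":0,"z":0,"rx":0,"ry":0,"rz":0,"jaw":0.1}]'; python3 -c "
from h import *
print(env.state()['moment'])"
```

```text
t: 1.88
eef_pos: [479.8, 358.4, 254.4]
tcp_rot: [-3.14, -0.0, 2.101]
ft_force: [0.1, 1.0, 0.2]
opening: 1.001
t: 2.62
eef_pos: [480.8, 357.5, 254.8]
tcp_rot: [3.142, -0.0, 2.099]
ft_force: [-1.0, 0.3, 0.6]
opening: 0.423
[-0.07743672 -0.0196904   0.02739973]
```

```bash
python3 -m pendant '[{"x":0,"y":0,"z":0,"rx":0,"ry":0,"rz":0,"jaw":0.1},{"x":0,"y":0,"z":0,"rx":0,"ry":0,"rz":0,"jaw":0.1},{"x":0,"y":0,"z":0,"rx":0,"ry":0,"rz":0,"jaw":0.1},{"x":0,"y":0,"z":0,"rx":0,"ry":0,"rz":0,"jaw":0.1},{"x":0,"y":0,"z":0,"rx":0,"ry":0,"rz":0,"jaw":0.1}]'
python3 - <<'E'
from h import *
c=cam('wrist');save(c,'w2.png')
E
```

```text
t: 3.25
eef_pos: [480.8, 357.5, 254.8]
tcp_rot: [3.141, -0.0, 2.099]
ft_force: [0.6, -0.0, -1.1]
opening: 0.184
```

View pics/w2.png

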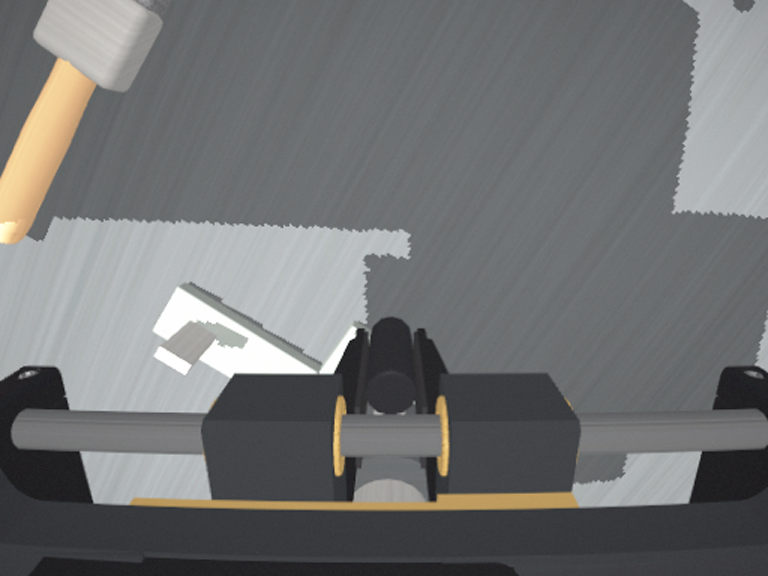

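```bash
python3 -m pendant '[{"x":-0.001,"y":-0.032,"z":0,"rx":0,"ry":0,"rz":-0.076,"jaw":0.1},{"x":-0.004,"y":-0.063,"z":0,"rx":0,"ry":0,"rz":-0.153,"jaw":0.1},{"x":-0.009,"y":-0.094,"z":0,"rx":0,"ry":0,"rz":-0.229,"jaw":0.1},{"x":-0.016,"y":-0.13,"z":0,"rx":0,"ry":0,"rz":-0.318,"jaw":0.1},{"x":-0.027,"y":-0.166,"z":0,"rx":0,"ry":0,"rz":-0.407,"jaw":0.1},{"x":-0.038,"y":-0.195,"z":0,"rx":0,"ry":0,"rz":-0.484,"jaw":0.1},{"x":-0.05,"y":-0.224,"z":0,"rx":0,"ry":0,"rz":-0.56,"jaw":0.1},{"x":-0.0645,"y":-0.2525,"z":0,"rx":0,"ry":0,"rz":-0.637,"jaw":0.1},{"x":-0.0645,"y":-0.2525,"z":0,"rx":0,"ry":0,"rz":-0.637,"jaw":0.1}]'
python3 - <<'E'
from h import *
c=cam('wrist');save(c,'w3.png'); p=env.state()['eef_pos']-[519,288.3,0]; print(np.hypot(*p[:2]),np.arctan2(p[1],-p[0]))
E
```

```text
t: 4.42
eef_pos: [452.2, 330.0, 254.7]
tcp_rot: [-3.14, -0.001, 2.6]
ft_force: [-4.2, 1.6, 2.4]
opening: 0.184
78.73394407779274 0.5590693839718152
```

View pics/w3.png

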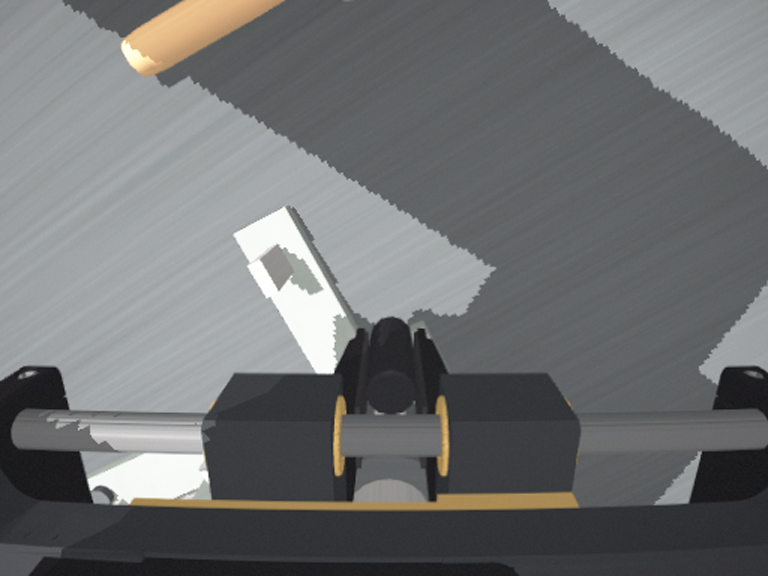

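```bash
python3 -m pendant '[{"x":-0.001,"y":-0.032,"z":0,"rx":0,"ry":0,"rz":-0.076,"jaw":0.1},{"x":-0.004,"y":-0.063,"z":0,"rx":0,"ry":0,"rz":-0.153,"jaw":0.1},{"x":-0.009,"y":-0.094,"z":0,"rx":0,"ry":0,"rz":-0.229,"jaw":0.1},{"x":-0.015,"y":-0.125,"z":0,"rx":0,"ry":0,"rz":-0.306,"jaw":0.1},{"x":-0.0235,"y":-0.156,"z":0,"rx":0,"ry":0,"rz":-0.382,"jaw":0.1},{"x":-0.034,"y":-0.186,"z":0,"rx":0,"ry":0,"rz":-0.458,"jaw":0.1},{"x":-0.0455,"y":-0.215,"z":0,"rx":0,"ry":0,"rz":-0.535,"jaw":0.1},{"x":-0.0455,"y":-0.215,"z":0,"rx":0,"ry":0,"rz":-0.535,"jaw":0.1}]'
python3 - <<'E'
from h import *
import pickle
c=cam('wrist');save(c,'w4.png'); p=env.state()['eef_pos']-[519,288.3,0]; print(np.hypot(*p[:2]),np.arctan2(p[1],-p[0]))
pickle.dump(c,open('w4.pkl','wb'))
E
```

```text
t: 5.48
eef_pos: [441.2, 298.7, 254.7]
tcp_rot: [-3.14, -0.003, 3.021]
ft_force: [-6.8, -0.5, 4.2]
opening: 0.183
78.5578677904648 0.13316199698235268
```

View pics/w4.png

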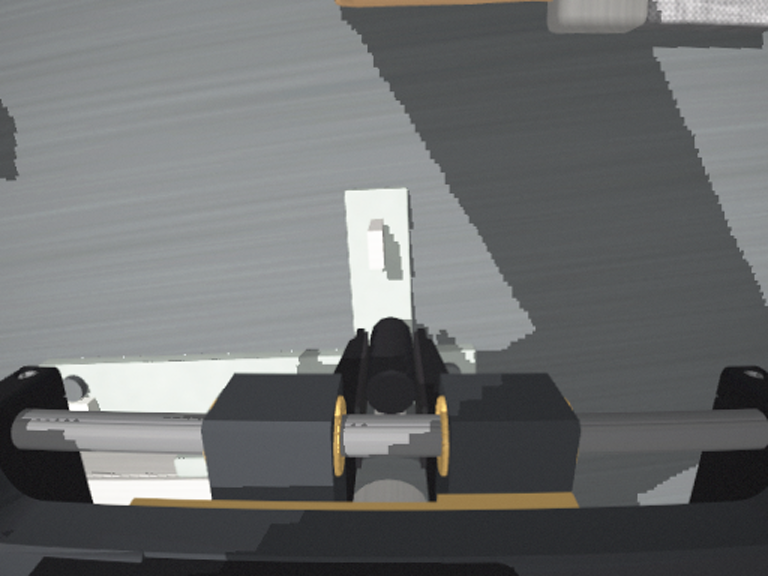

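Run:
```python
import pickle
from h import *
w=pickle.load(open('w4.pkl','rb'))
cv2.imwrite('pics/w4z.png',cv2.resize(w['img'][120:230,190:330,::-1],None,fx=5,fy=5,interpolation=cv2.INTER_CUBIC))
```

```text
(no output)
```

View pics/w4z.png

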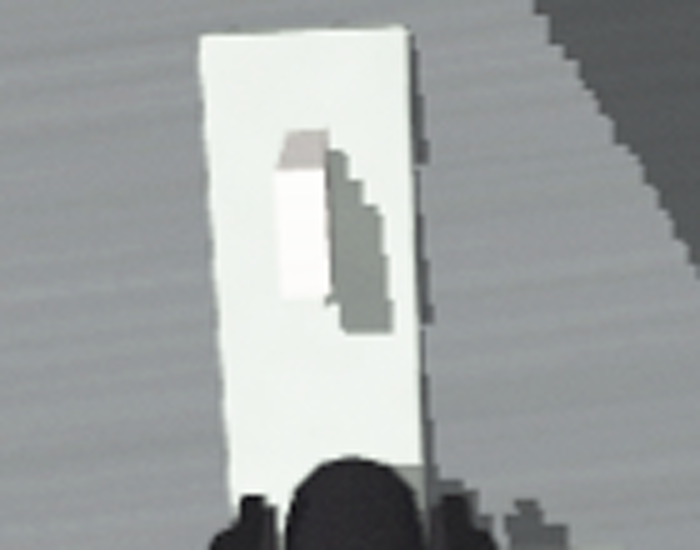

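```bash
python3 - <<'E' | tail -12
import pickle
from m import *
w=pickle.load(open('w4.pkl','rb')); f4=f(190,120,5)
q=lambda X,Y,z:onz(w,f4(X,Y),z)[:2]
ang=lambda v:np.arctan2(v[1],-v[0])
bo,bi=q(301,168,45),q(304,300,45)
L1,L2,R1,R2=q(201,38,10),q(230,480,10),q(410,30,10),q(421,460,10)
g=q(*((np.array([392,392])/1.5-.5-[190,120]+.5)*5-.5),95)
print('blade',bo,bi,(bo+bi)/2,'w',np.linalg.norm(q(276,235,45)-q(328,235,45)))
print('strip ang',ang(L1-L2),ang(R1-R2),'w',np.linalg.norm(L1-R1))
print('grip',g,'tcp',env.state()['eef_pos'])
b=(bo+bi)/2
for post in ([519,288.3],[517,288.5],[519,290]):
    post=np.array(post); print(post,'blade',ang(b-post),np.linalg.norm(b-post),'grip',ang(g-post),np.linalg.norm(g-post),'tcp',ang(env.state()['eef_pos'][:2]-post))
print('scene blade',tri(w,f4(302,235),s,sj(442,95)))
E
```

```text
wtA [ 601.5 -252.9    1.8] 0.7
wtB [ 575.8 -262.8    6.9] 2.4
len 241.26115915346784 w 53.18202594367997 ang of +y vs world y -0.06341875103018449
lever 75.8346355521459 1.041934032026066
wedge 114.60559670671506 0.3063546365365434
blade [393.54933227 297.3227656 ] [410.17543255 295.51762025] [401.86238241 296.42019292] w 6.446859435992987
strip ang 0.08178558771515936 0.08569316028461835 w 29.68773178970487
grip [439.6803543  298.49472048] tcp [441.13760229 298.73003423 254.68712336]
[519.  288.3] blade 0.06921109742473983 117.41873354356403 grip 0.12782626652815496 79.97211088816775 tcp 0.13316199698235268
[517.  288.5] blade 0.06868073071718937 115.40970686843816 grip 0.12855210653427848 77.96295305406726 tcp 0.13404127911894279
[519 290] blade 0.054754192662170104 117.3134277524785 grip 0.10668814682637365 79.77321900408602 tcp 0.11165499217865191
scene blade (array([401.3194096 , 296.21949077,  46.64053608]), np.float64(0.6308254789261288))
```

```bash
python3 -m pendant '[{"x":0,"y":-0.016,"z":0,"rx":0,"ry":0,"rz":-0.037,"jaw":0.1},{"x":-0.001,"y":-0.031,"z":0,"rx":0,"ry":0,"rz":-0.074,"jaw":0.1},{"x":-0.001,"y":-0.031,"z":0,"rx":0,"ry":0,"rz":-0.074,"jaw":0.1},{"x":-0.001,"y":-0.031,"z":0,"rx":0,"ry":0,"rz":-0.074,"jaw":0.1}]'
python3 - <<'E'
from h import *
import pickle
c=cam('wrist');p=env.state()['eef_pos']-[519,288.3,0]; print(np.hypot(*p[:2]),np.arctan2(p[1],-p[0]))
pickle.dump(c,open('w5.pkl','wb'))
cv2.imwrite('pics/w5z.png',cv2.resize(c['img'][120:290,190:330,::-1],None,fx=4,fy=4,interpolation=cv2.INTER_CUBIC))
E
```

```text
t: 6.02
eef_pos: [440.7, 294.2, 254.7]
tcp_rot: [-3.14, -0.003, 3.078]
ft_force: [-7.3, 0.8, 4.7]
opening: 0.183
78.53674152243217 0.0755273956065453
```

View pics/w5z.png

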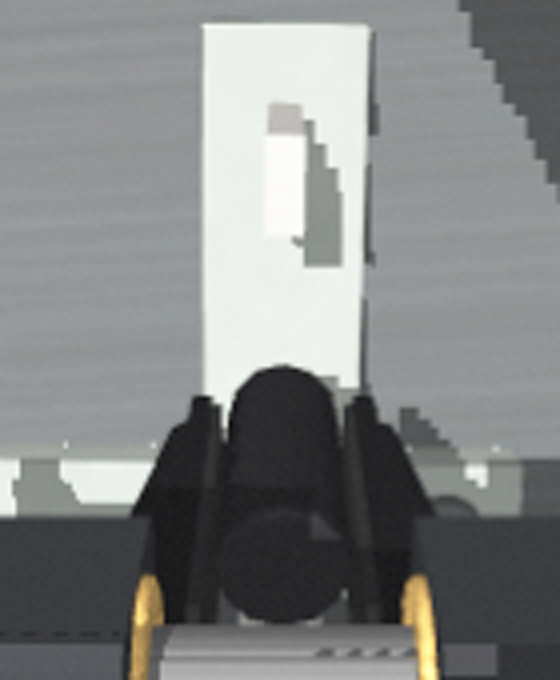

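```bash
python3 -m pendant '[{"x":0,"y":0,"z":0,"rx":0,"ry":0,"rz":0,"jaw":0.3},{"x":0,"y":0,"z":0,"rx":0,"ry":0,"rz":0,"jaw":0.5},{"x":0,"y":0,"z":0,"rx":0,"ry":0,"rz":0,"jaw":0.6},{"x":0,"y":0,"z":0,"rx":0,"ry":0,"rz":0,"jaw":0.6},{"x":0,"y":0,"z":-0.2,"rx":0,"ry":0,"rz":0,"jaw":0.6},{"x":0,"y":0,"z":-0.6,"rx":0,"ry":0,"rz":0,"jaw":0.6},{"x":0,"y":0,"z":-0.9,"rx":0,"ry":0,"rz":0,"jaw":0.6},{"x":0,"y":0,"z":-0.9,"rx":0,"ry":0,"rz":0,"jaw":0.6}]'
python3 - <<'E'
from h import *
import pickle
c=cam('wrist');save(c,'w6.png')
pickle.dump(c,open('w6.pkl','wb'))
E
```

```text
t: 7.08
eef_pos: [441.8, 294.3, 392.9]
tcp_rot: [3.138, 0.005, 3.078]
ft_force: [-0.5, 0.3, -0.6]
opening: 0.6
```

View pics/w6.png

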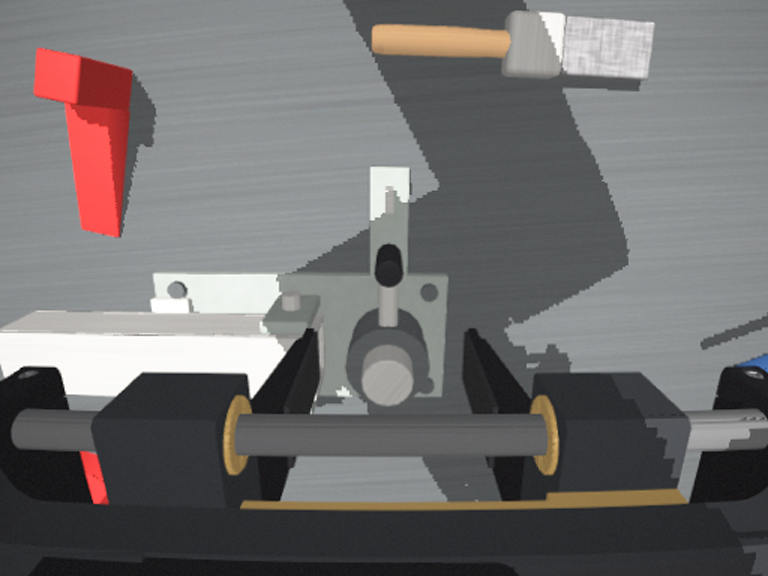

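The lever now points at the blade: post top (388,375), grip top (389,267), blade (390,200). I'll check that in numbers.

```bash
python3 - <<'E' | tail -5
import pickle
from m import *
w=pickle.load(open('w6.pkl','rb')); c=lambda X,Y,z:onz(w,(X/1.5-.5+.33,Y/1.5-.5+.33),z)[:2]
ang=lambda v:np.arctan2(v[1],-v[0])
P,G,B=c(387.5,376,86),c(388.5,270,95),c(390.5,200,45)
print(P,G,B,np.linalg.norm(G-P),np.linalg.norm(B-P),ang(G-P),ang(B-P))
e1,e2=c(155,275,10),c(447,274,10); print('plate -x edge ang',np.arctan2(*(e2-e1)))
go(600,-100,392,np.pi/2)
E
```

```text
lever 75.8346355521459 1.041934032026066
wedge 114.60559670671506 0.3063546365365434
[514.13654888 288.04338476] [437.26608705 293.79423211] [400.84380597 297.51852726] 77.08527840739029 113.68827522212224 0.07467308237274072 0.08343996867803499
plate -x edge ang 0.06220781744098426
shift [-1.222 -2.555 -0.008] rot [ 0.002  0.003 -0.081] | t 7.12 j6 -1.04
```

```bash
python3 -m pendant '[{"x":-0.1,"y":-0.15,"z":0,"rx":0,"ry":0,"rz":0,"jaw":0.7},{"x":-0.2,"y":-0.4,"z":0,"rx":0,"ry":0,"rz":0,"jaw":0.7},{"x":-0.3,"y":-0.7,"z":0,"rx":0,"ry":0,"rz":0,"jaw":0.7},{"x":-0.4,"y":-1,"z":0,"rx":0,"ry":0,"rz":0,"jaw":0.7}]'; python3 -m pendant '[{"x":-0.1,"y":-0.35,"z":0,"rx":0,"ry":0,"rz":0,"jaw":0.7},{"x":-0.2,"y":-0.7,"z":0,"rx":0,"ry":0,"rz":0,"jaw":0.7},{"x":-0.3,"y":-1,"z":0,"rx":0,"ry":0,"rz":0,"jaw":0.7}]';python3 -m pendant '[{"x":-0.1,"y":-0.35,"z":0,"rx":0,"ry":0,"rz":-0.1,"jaw":0.7},{"x":-0.2,"y":-0.7,"z":0,"rx":0,"ry":0,"rz":-0.2,"jaw":0.7},{"x":-0.3,"y":-1,"z":0,"rx":0,"ry":0,"rz":-0.3,"jaw":0.7}]'; python3 -c "
from h import *
go(623.2,-367.1,330,1.877)"
```

```text
t: 7.62
eef_pos: [492.2, 139.4, 388.2]
tcp_rot: [-3.141, -0.002, 3.078]
ft_force: [1.2, 0.1, 0.5]
opening: 0.698
t: 8.0
eef_pos: [527.5, -13.8, 388.2]
tcp_rot: [3.141, -0.002, 3.077]
ft_force: [1.1, -0.0, 0.3]
opening: 0.698
t: 8.38
eef_pos: [562.8, -166.5, 387.9]
tcp_rot: [3.14, -0.002, -2.968]
ft_force: [0.5, -0.3, 0.1]
opening: 0.7
shift [-0.166 -1.387  0.384] rot [ 0.002 -0.003 -0.169] | t 8.38 j6 -2.14
```

```bash
python3 -m pendant '[{"x":-0.05,"y":-0.35,"z":0.1,"rx":0,"ry":0,"rz":-0.05,"jaw":0.7},{"x":-0.1,"y":-0.7,"z":0.2,"rx":0,"ry":0,"rz":-0.1,"jaw":0.7},{"x":-0.15,"y":-1,"z":0.25,"rx":0,"ry":0,"rz":-0.15,"jaw":0.7},{"x":-0.15,"y":-1,"z":0.25,"rx":0,"ry":0,"rz":-0.15,"jaw":0.7}]';  python3 - <<'E'
from h import *
import pickle
c=cam('wrist');save(c,'w7.png')
pickle.dump(c,open('w7.pkl','wb'))
go(623.2,-367.1,330,1.877)
E
```

```text
t: 8.88
eef_pos: [610.5, -311.1, 348.7]
tcp_rot: [3.139, -0.003, -2.854]
ft_force: [0.6, 1.0, 0.2]
opening: 0.701
shift [ 0.027 -0.393  0.128] rot [ 0.004 -0.003 -0.024] | t 8.93 j6 -2.42
```

View pics/w7.png

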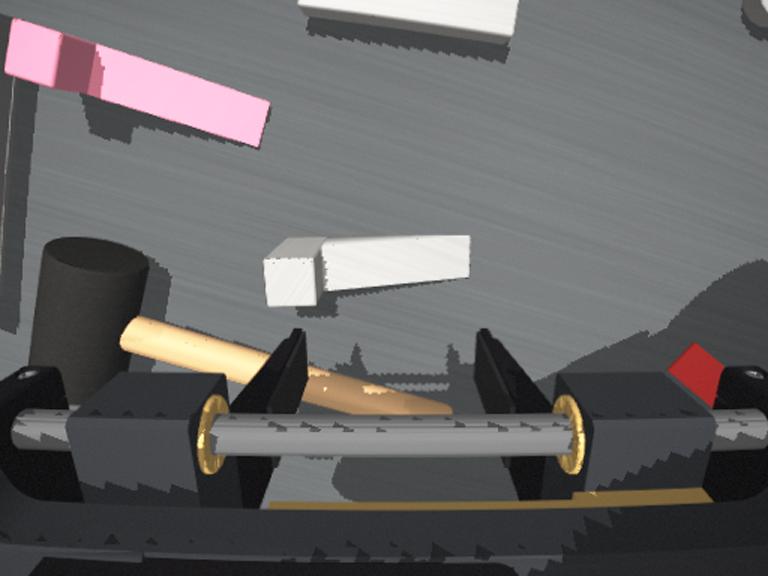

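The wedge's block top has corners at (265,259), (318,258), (316,305) and (266,306). Its thin end runs from (470,236) to (469,277). The mallet handle lies below it in the picture, on the +x side.

```bash
python3 - <<'E' | tail -8
import pickle
from m import *
w=pickle.load(open('w7.pkl','rb')); u=lambda X,Y:((X+.5)/1.5-.5,(Y+.5)/1.5-.5); c=lambda X,Y,z:onz(w,u(X,Y),z)[:2]
Q=[c(265,259,66),c(318,258,66),c(316,305,66),c(266,306,66)]
ctr=sum(Q)/4; tipm=(c(470,236,4)+c(469.5,277,4))/2
print('ctr',ctr,'sizes',[np.linalg.norm(Q[i]-Q[i-1]).round(1) for i in range(4)])
v=tipm-ctr;print('tip',tipm,np.linalg.norm(v),'yaw',np.arctan2(-v[0],v[1]), [np.arctan2(-(b-a)[0],(b-a)[1]) for a,b in((Q[0],Q[1]),(Q[3],Q[2]))])
print('tri',tri(w,u(291,282),t,tw(319,131)),tri(w,u(291,282),s,sw(498,339)))
a=c(325,291,34)
yaw=np.arctan2(-v[0],v[1])
go(ctr[0],ctr[1],232,np.pi/2+yaw)
E
```

```text
wtB [ 575.8 -262.8    6.9] 2.4
len 241.26115915346784 w 53.18202594367997 ang of +y vs world y -0.06341875103018449
lever 75.8346355521459 1.041934032026066
wedge 114.60559670671506 0.3063546365365434
ctr [ 623.44764911 -367.46767531] sizes [np.float64(28.7), np.float64(30.7), np.float64(28.7), np.float64(29.9)]
tip [ 590.40340856 -257.80117224] 114.536735281888 yaw 0.29266343299657066 [np.float64(0.3037366350851355), np.float64(0.3081476873376311)]
tri (array([ 622.59050156, -367.31960964,   67.91719825]), np.float64(0.09752825292974981)) (array([ 623.53929026, -367.09270246,   65.66202738]), np.float64(1.1588741184279123))
shift [ 0.024 -0.398  0.782] rot [ 0.004 -0.003 -0.006] | t 8.93 j6 -2.42
```

```bash
python3 -m pendant '[{"x":0.01,"y":-0.2,"z":0.05,"rx":0,"ry":0,"rz":-0.01,"jaw":0.7},{"x":0.024,"y":-0.4,"z":0.15,"rx":0,"ry":0,"rz":-0.015,"jaw":0.7},{"x":0.024,"y":-0.4,"z":0.35,"rx":0,"ry":0,"rz":-0.015,"jaw":0.7},{"x":0.024,"y":-0.4,"z":0.6,"rx":0,"ry":0,"rz":-0.015,"jaw":0.7},{"x":0.024,"y":-0.4,"z":0.75,"rx":0,"ry":0,"rz":-0.015,"jaw":0.7},{"x":0.024,"y":-0.4,"z":0.78,"rx":0,"ry":0,"rz":-0.015,"jaw":0.7},{"x":0.024,"y":-0.4,"z":0.78,"rx":0,"ry":0,"rz":-0.015,"jaw":0.7}]';python3 - <<'E'
from h import *
import pickle
c=cam('wrist');save(c,'w8.png')
pickle.dump(c,open('w8.pkl','wb'))
go(623.4,-367.3,232,1.87)
E
```

```text
t: 9.8
eef_pos: [624.4, -366.3, 235.6]
tcp_rot: [3.142, 0.0, -2.84]
ft_force: [-0.5, 0.1, -0.3]
opening: 0.698
shift [ 0.008 -0.003  0.028] rot [-0.001  0.001  0.003] | t 9.85 j6 -2.49
```

View pics/w8.png

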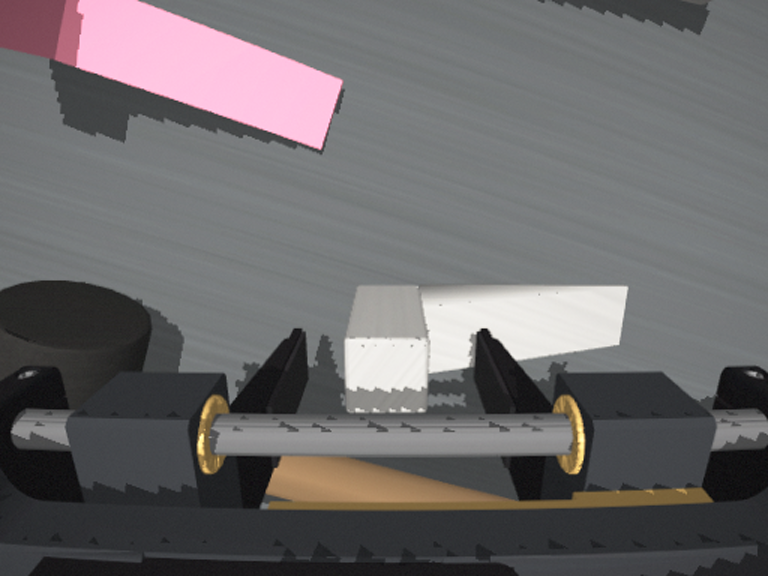

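```bash
python3 -m pendant '[{"x":0.007,"y":0,"z":0.025,"rx":0,"ry":0,"rz":0,"jaw":0.7},{"x":0.007,"y":0,"z":0.025,"rx":0,"ry":0,"rz":0,"jaw":0.2},{"x":0.007,"y":0,"z":0.025,"rx":0,"ry":0,"rz":0,"jaw":0.2},{"x":0.007,"y":0,"z":0.025,"rx":0,"ry":0,"rz":0,"jaw":0.2},{"x":0.007,"y":0,"z":0.025,"rx":0,"ry":0,"rz":0,"jaw":0.2},{"x":0.007,"y":0,"z":0.025,"rx":0,"ry":0,"rz":0,"jaw":0.2},{"x":0.007,"y":0,"z":0.025,"rx":0,"ry":0,"rz":0,"jaw":0.2},{"x":0.007,"y":0,"z":0.025,"rx":0,"ry":0,"rz":0,"jaw":0.2}]'
```

```text
t: 10.85
eef_pos: [623.3, -367.3, 231.5]
tcp_rot: [-3.141, 0.0, -2.84]
ft_force: [0.2, -1.1, 0.3]
opening: 0.312
```

```bash
python3 -m pendant '[{"x":0,"y":0,"z":-0.08,"rx":0,"ry":0,"rz":0,"jaw":0.2},{"x":0,"y":0,"z":-0.2,"rx":0,"ry":0,"rz":0,"jaw":0.2},{"x":0,"y":0,"z":-0.3,"rx":0,"ry":0,"rz":0,"jaw":0.2},{"x":0,"y":0,"z":-0.3,"rx":0,"ry":0,"rz":0,"jaw":0.2}]'
python3 - <<'E'
from h import *
c=cam('wrist');save(c,'w9.png')
go(488.6,-168,272,1.505)
E
```

```text
t: 11.35
eef_pos: [623.4, -367.2, 278.5]
tcp_rot: [-3.139, 0.002, -2.84]
ft_force: [0.1, 1.0, -3.5]
opening: 0.313
shift [0.463 1.534 0.034] rot [-0.001  0.001  0.468] | t 11.4 j6 -2.5
```

View pics/w9.png

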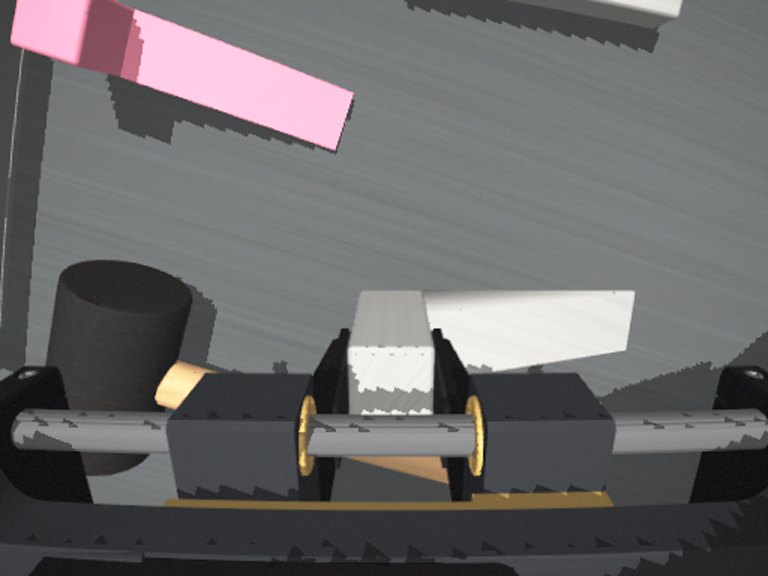

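```bash
python3 -m pendant '[{"x":0.05,"y":0.12,"z":0,"rx":0,"ry":0,"rz":0.05,"jaw":0.2},{"x":0.1,"y":0.35,"z":0,"rx":0,"ry":0,"rz":0.15,"jaw":0.2},{"x":0.2,"y":0.6,"z":0,"rx":0,"ry":0,"rz":0.28,"jaw":0.2},{"x":0.3,"y":0.85,"z":0,"rx":0,"ry":0,"rz":0.4,"jaw":0.2},{"x":0.35,"y":1,"z":0,"rx":0,"ry":0,"rz":0.468,"jaw":0.2},{"x":0.35,"y":1,"z":0,"rx":0,"ry":0,"rz":0.468,"jaw":0.2}]'
python3 - <<'E'
from h import *
go(488.6,-168,276,1.505)
E
```

```text
t: 12.15
eef_pos: [527.9, -238.4, 276.4]
tcp_rot: [3.141, -0.001, 3.076]
ft_force: [-0.2, 0.9, -3.1]
opening: 0.31
shift [0.292 0.451 0.003] rot [ 0.001 -0.002  0.001] | t 12.15 j6 -2.04
```

```bash
python3 -m pendant '[{"x":0.06,"y":0.1,"z":0,"rx":0,"ry":0,"rz":0,"jaw":0.2},{"x":0.15,"y":0.25,"z":0,"rx":0,"ry":0,"rz":0,"jaw":0.2},{"x":0.24,"y":0.4,"z":0,"rx":0,"ry":0,"rz":0,"jaw":0.2},{"x":0.29,"y":0.45,"z":0,"rx":0,"ry":0,"rz":0,"jaw":0.2},{"x":0.29,"y":0.45,"z":0,"rx":0,"ry":0,"rz":0,"jaw":0.2}]'
python3 - <<'E'
from h import *
import pickle
for n in ('wrist','top','scene'):
    c=cam(n);save(c,n+'10.png');pickle.dump(c,open(n+'10.pkl','wb'))
s=env.state();print(s['eef_pos'],s['tcp_rot'])
c=pickle.load(open('top10.pkl','rb'))
cv2.imwrite('pics/t10z.png',cv2.resize(c['img'][150:240,140:300,::-1],None,fx=5,fy=5,interpolation=cv2.INTER_CUBIC))
E
```

```text
t: 12.78
eef_pos: [489.6, -169.2, 276.6]
tcp_rot: [-3.142, 0.0, 3.076]
ft_force: [0.3, -0.4, -3.6]
opening: 0.313
[ 490.07236509 -169.97317093  276.50699986] [-3.14132421e+00  7.58836367e-04  3.07508954e+00]
```

View pics/wrist10.png

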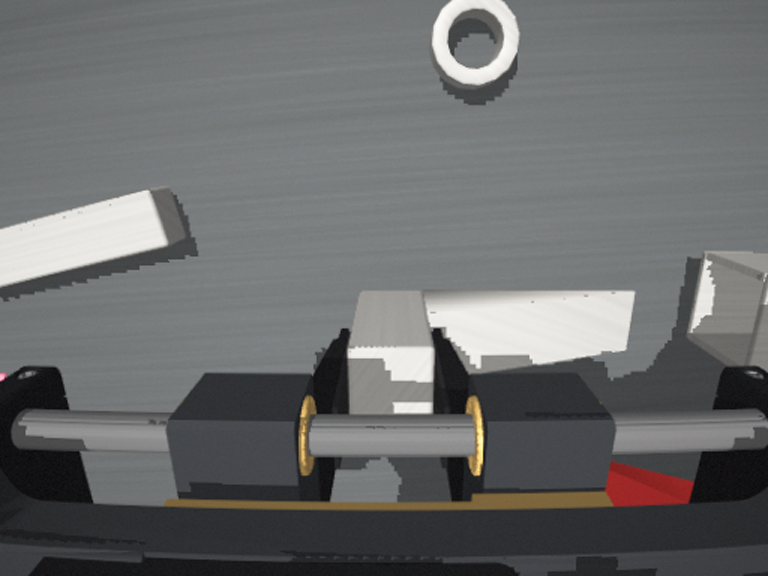

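View pics/t10z.png

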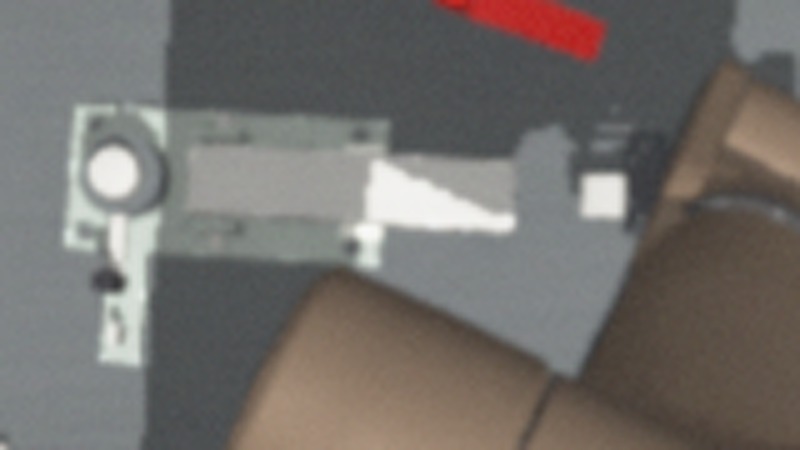

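View pics/scene10.png

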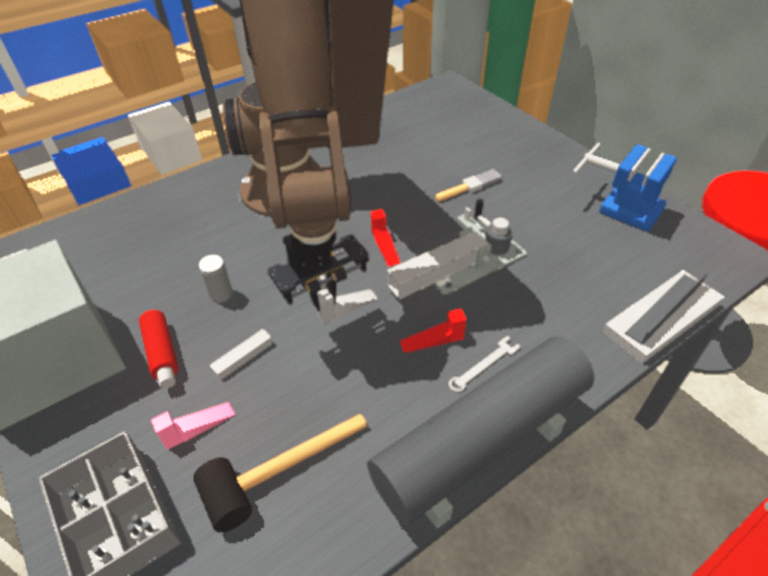

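Run:
```python
import pickle
from h import *
w=pickle.load(open('wrist10.pkl','rb'))
cv2.imwrite('pics/w10z.png',cv2.resize(w['img'][150:260,400:512,::-1],None,fx=5,fy=5,interpolation=cv2.INTER_CUBIC))
s=pickle.load(open('scene10.pkl','rb'))
cv2.imwrite('pics/s10z.png',cv2.resize(s['img'][130:230,200:350,::-1],None,fx=5,fy=5,interpolation=cv2.INTER_CUBIC))
```

```text
(no output)
```

View pics/w10z.png

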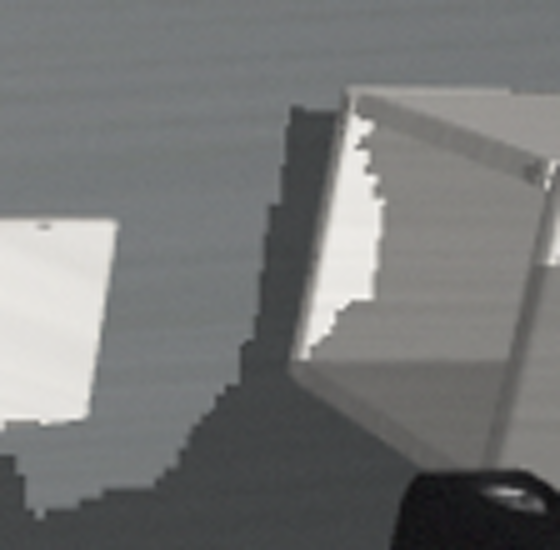

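View pics/s10z.png

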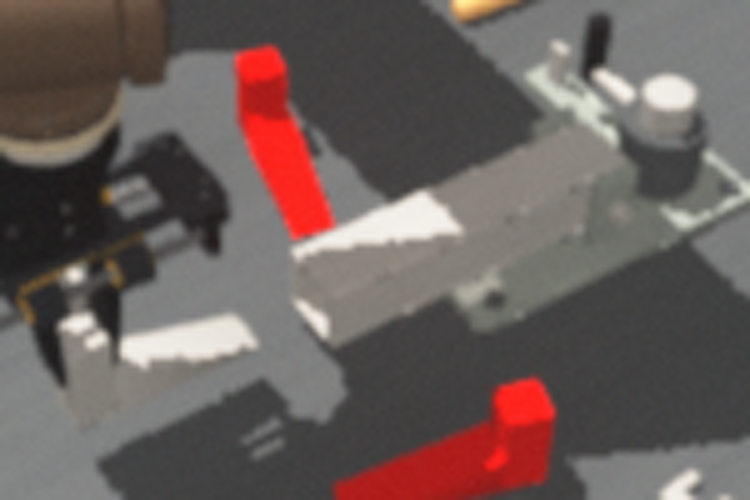

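Run:
```python
import pickle
from h import *
w=pickle.load(open('wrist10.pkl','rb')); f=lambda X,Y:(400+(X+.5)/5-.5,150+(Y+.5)/5-.5)
q=lambda X,Y,z:onz(w,f(X,Y),z)
l1,l2=q(348,92,18),q(293,368,18); T1,T2=q(550,163,68),q(490,462,68)
print('low',l1,l2,np.linalg.norm(l1-l2),(l1+l2)/2,'top',T1,T2,np.linalg.norm(T1-T2))
a=np.arctan2(-(l2-l1)[1],(l2-l1)[0]);print('yaw (+y tilt)',a)
w1,w2=q(118,222,49),q(88,415,49);print('wedge',w1,w2,np.linalg.norm(w1-w2),(w1+w2)/2,np.arctan2(-(w2-w1)[1],(w2-w1)[0]))
p=env.state()['eef_pos'];print('tip from tcp',p[:2]+115*np.array([.066,.998]))
```

```text
low [ 4.74175614e+02 -2.35825084e-01  1.80000000e+01] [521.89472219  -3.84057316  18.        ] 47.85506728272539 [498.03516826  -2.03819912  18.        ] top [471.8674761   -5.02200997  68.        ] [514.8690519   -6.41865127  68.        ] 43.02425046938485
yaw (+y tilt) 0.07539777789916755
wedge [482.70273356 -53.55848237  49.        ] [512.43145601 -55.4479413   49.        ] 29.788705814097604 [497.56709478 -54.50321184  49.        ] 0.06347130987534445
tip from tcp [497.66236509 -55.20317093]
```

```bash
python3 -m pendant '[{"x":0.013,"y":0,"z":0.1,"rx":0,"ry":0,"rz":0,"jaw":0.2},{"x":0.013,"y":0,"z":0.2,"rx":0,"ry":0,"rz":0,"jaw":0.2},{"x":0.013,"y":0,"z":0.27,"rx":0,"ry":0,"rz":0,"jaw":0.2},{"x":0.013,"y":0,"z":0.295,"rx":0,"ry":0,"rz":0,"jaw":0.2},{"x":0.013,"y":0,"z":0.3,"rx":0,"ry":0,"rz":0,"jaw":0.2},{"x":0.013,"y":0,"z":0.3,"rx":0,"ry":0,"rz":0,"jaw":0.2}]'
python3 - <<'E'
from h import *
import pickle
c=cam('wrist');save(c,'w11.png');pickle.dump(c,open('w11.pkl','wb'))
s=env.state();print(s['eef_pos'],s['tcp_rot'],s['ft_force'])
cv2.imwrite('pics/w11z.png',cv2.resize(c['img'][150:260,350:512,::-1],None,fx=4.5,fy=4.5,interpolation=cv2.INTER_CUBIC))
E
```

```text
t: 13.68
eef_pos: [487.8, -169.2, 231.6]
tcp_rot: [-3.142, 0.0, 3.075]
ft_force: [-0.1, -0.1, -3.3]
opening: 0.314
[ 487.78518327 -169.17780396  231.66877882] [-3.14146745e+00  5.46410118e-04  3.07549481e+00] [-0.23219228 -0.06834816 -3.71727325]
```

View pics/w11z.png

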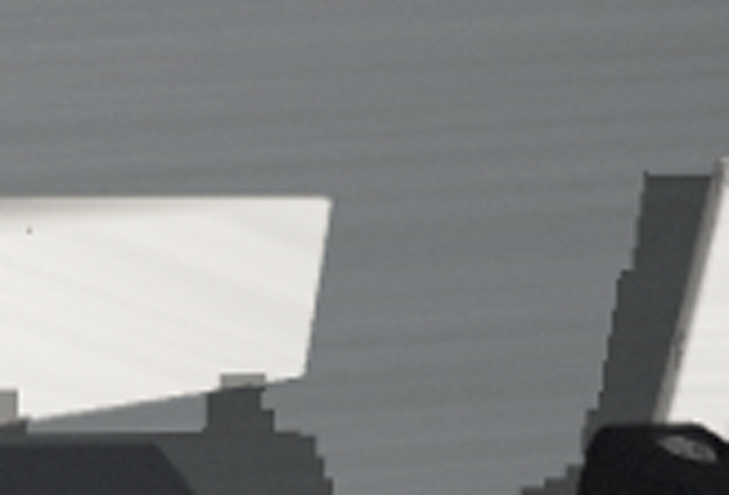

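```bash
python3 -m pendant '[{"x":0,"y":0.01,"z":0.004,"rx":0,"ry":0,"rz":0,"jaw":0.2},{"x":0,"y":0.02,"z":0.008,"rx":0,"ry":0,"rz":0,"jaw":0.2},{"x":0,"y":0.02,"z":0.008,"rx":0,"ry":0,"rz":0,"jaw":0.2}]'
python3 - <<'E'
import pickle
from h import *
w=pickle.load(open('w11.pkl','rb')); f=lambda X,Y:(350+(X+.5)/4.5-.5,150+(Y+.5)/4.5-.5)
q=lambda X,Y,z:onz(w,f(X,Y),z)
w1,w2=q(331,200,4),q(304,376,4);print('wedge',w1,w2,np.linalg.norm(w1-w2),(w1+w2)/2)
print('tube low corner -x',q(719,165,18),env.state()['moment'])
E
```

```text
t: 14.1
eef_pos: [488.3, -166.7, 231.4]
tcp_rot: [-3.14, 0.003, 3.076]
ft_force: [-2.8, -7.0, 9.1]
opening: 0.313
wedge [481.04614888 -53.5128597    4.        ] [511.2056173 -55.3825844   4.       ] 30.217369272678724 [496.12588309 -54.44772205   4.        ]
tube low corner -x [ 4.74735504e+02 -3.86373694e-01  1.80000000e+01] [-0.86306011  0.5770682   0.10502553]
```

```bash
python3 -m pendant '[{"x":0,"y":0.04,"z":-0.003,"rx":0,"ry":0,"rz":0,"jaw":0.2},{"x":0,"y":0.1,"z":-0.003,"rx":0,"ry":0,"rz":0,"jaw":0.2},{"x":0,"y":0.17,"z":-0.003,"rx":0,"ry":0,"rz":0,"jaw":0.2},{"x":0,"y":0.25,"z":-0.003,"rx":0,"ry":0,"rz":0,"jaw":0.2},{"x":0,"y":0.33,"z":-0.003,"rx":0,"ry":0,"rz":0,"jaw":0.2},{"x":0,"y":0.41,"z":-0.003,"rx":0,"ry":0,"rz":0,"jaw":0.2},{"x":0,"y":0.49,"z":-0.003,"rx":0,"ry":0,"rz":0,"jaw":0.2},{"x":0,"y":0.55,"z":-0.003,"rx":0,"ry":0,"rz":0,"jaw":0.2},{"x":0,"y":0.55,"z":-0.003,"rx":0,"ry":0,"rz":0,"jaw":0.2}]'
python3 - <<'E'
from h import *
import pickle
for n in ('wrist','scene'):
    c=cam(n);save(c,n+'12.png');pickle.dump(c,open(n+'12.pkl','wb'))
cv2.imwrite('pics/s12z.png',cv2.resize(c['img'][130:230,200:350,::-1],None,fx=5,fy=5,interpolation=cv2.INTER_CUBIC))
E
```

```text
t: 15.22
eef_pos: [493.7, -82.9, 231.4]
tcp_rot: [3.141, 0.002, 3.076]
ft_force: [2.2, 4.4, 7.8]
opening: 0.317
```

View pics/wrist12.png

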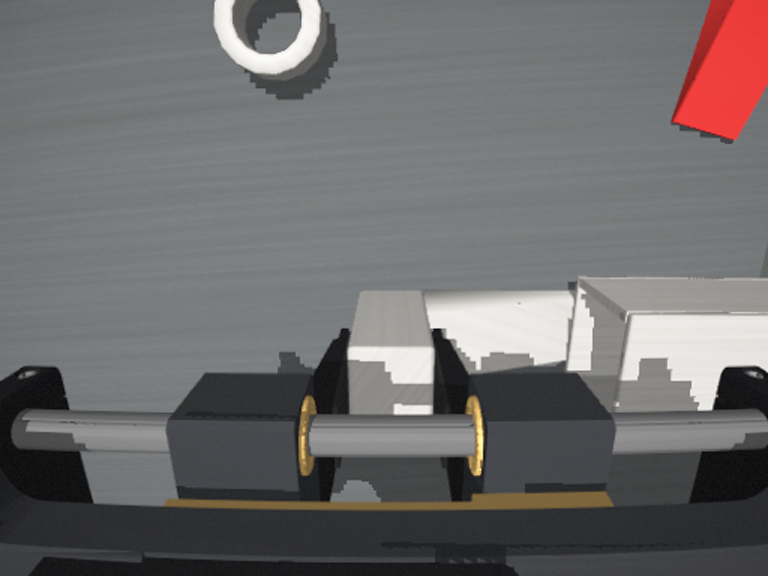

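View pics/s12z.png

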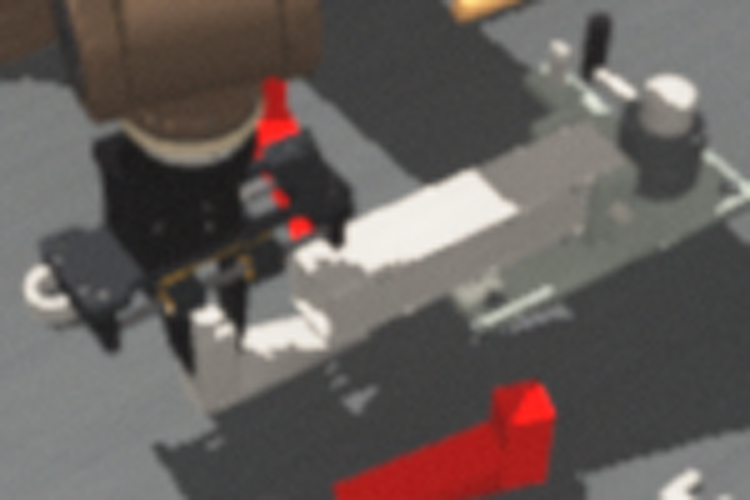

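```bash
python3 -m pendant '[{"x":0,"y":0.03,"z":0,"rx":0,"ry":0,"rz":0,"jaw":0.2},{"x":0,"y":0.06,"z":0,"rx":0,"ry":0,"rz":0,"jaw":0.2},{"x":0,"y":0.06,"z":0,"rx":0,"ry":0,"rz":0,"jaw":0.2}]';python3 -m pendant '[{"x":0,"y":0.02,"z":0,"rx":0,"ry":0,"rz":0,"jaw":0.2},{"x":0,"y":0.04,"z":0,"rx":0,"ry":0,"rz":0,"jaw":0.2},{"x":0,"y":0.04,"z":0,"rx":0,"ry":0,"rz":0,"jaw":0.2}]';python3 -m pendant '[{"x":0,"y":0.02,"z":0,"rx":0,"ry":0,"rz":0,"jaw":0.2},{"x":0,"y":0.03,"z":0,"rx":0,"ry":0,"rz":0,"jaw":0.2},{"x":0,"y":0.03,"z":0,"rx":0,"ry":0,"rz":0,"jaw":0.2}]'
```

```text
t: 15.7
eef_pos: [494.3, -74.5, 231.4]
tcp_rot: [-3.141, 0.002, 3.076]
ft_force: [0.2, -0.5, 6.9]
opening: 0.315
t: 16.08
eef_pos: [494.7, -69.0, 231.4]
tcp_rot: [-3.141, 0.002, 3.076]
ft_force: [0.3, -6.8, 6.8]
opening: 0.314
t: 16.45
eef_pos: [495.0, -64.8, 231.4]
tcp_rot: [-3.14, 0.003, 3.076]
ft_force: [0.1, -11.1, 6.4]
opening: 0.311
```

```bash
python3 -m pendant '[{"x":0,"y":0.015,"z":0,"rx":0,"ry":0,"rz":0,"jaw":0.2},{"x":0,"y":0.03,"z":0,"rx":0,"ry":0,"rz":0,"jaw":0.2},{"x":0,"y":0.043,"z":0,"rx":0,"ry":0,"rz":0,"jaw":0.2},{"x":0,"y":0.043,"z":0,"rx":0,"ry":0,"rz":0,"jaw":0.2}]'
python3 - <<'E'
from h import *
import pickle
for n in ('top','wrist','scene'):
    c=cam(n);save(c,n+'13.png');pickle.dump(c,open(n+'13.pkl','wb'))
    if n=='wrist': cv2.imwrite('pics/w13z.png',cv2.resize(c['img'][170:290,330:512,::-1],None,fx=4,fy=4,interpolation=cv2.INTER_CUBIC))
cv2.imwrite('pics/s13z.png',cv2.resize(c['img'][130:230,200:350,::-1],None,fx=5,fy=5,interpolation=cv2.INTER_CUBIC))
E
```

```text
t: 16.95
eef_pos: [495.5, -58.3, 231.4]
tcp_rot: [-3.14, 0.003, 3.076]
ft_force: [-0.4, -10.7, 6.4]
opening: 0.313
```

View pics/wrist13.png

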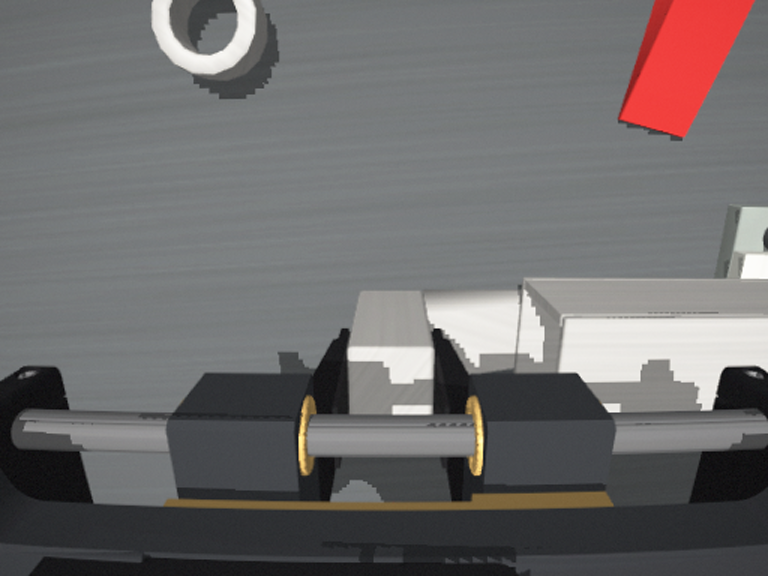

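View pics/s13z.png

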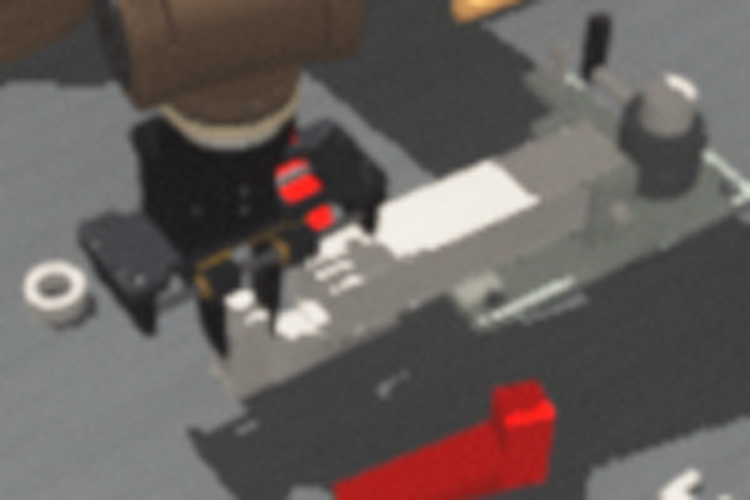

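View pics/w13z.png

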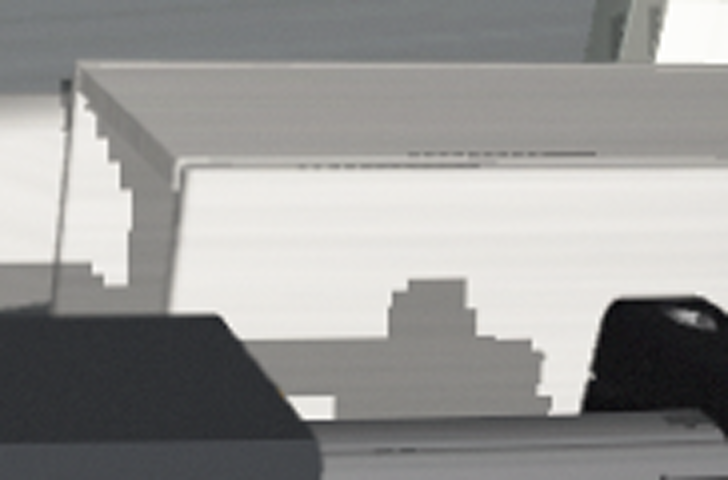

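Run:
```python
import pickle
from h import *
w=pickle.load(open('wrist13.pkl','rb')); f=lambda X,Y:(330+(X+.5)/4-.5,170+(Y+.5)/4-.5)
p=env.state()['eef_pos']; d=np.array([.066,.998]); o=p[:2]+50*d
for X,Y in ((69,90),(66,140),(62,190),(56,280)):
    O,D=ray(w,f(X,Y))
    # z = 4+.3*(65-(xy-o).d)
    a=D[2]+.3*D[:2]@d; b=4+.3*65+.3*o@d-O[2]-.3*O[:2]@d
    P=O+D*b/a; print(P.round(1),'yw',((P[:2]-o)@d).round(1),'lift',(P[2]-18).round(2))
print(p,'kin lift',((p[1]+114.8+2.2)/.998-47)*.3)
```

```text
[477.9  -2.6  22.2] yw 4.4 lift 4.17
[486.4  -3.   22.1] yw 4.6 lift 4.11
[495.   -3.5  22.1] yw 4.7 lift 4.1
[511.2  -4.2  22. ] yw 5.0 lift 3.99
[495.47101876 -58.34910413 231.42019879] kin lift 3.530529821990033
```

```bash
python3 -m pendant '[{"x":0,"y":0,"z":0,"rx":0,"ry":0,"rz":0,"jaw":0.2},{"x":0,"y":0,"z":0,"rx":0,"ry":0,"rz":0,"jaw":0.2},{"x":0,"y":0,"z":0,"rx":0,"ry":0,"rz":0,"jaw":0.2},{"x":0,"y":0,"z":0,"rx":0,"ry":0,"rz":0,"jaw":0.2}]'
python3 - <<'E'
from h import *
s=env.state(); print(s['eef_pos'],s['ft_force'],s['opening'],s['t'])
c=cam('top');save(c,'top14.png')
E
```

```text
t: 17.6
eef_pos: [495.5, -58.3, 231.4]
tcp_rot: [-3.141, 0.003, 3.076]
ft_force: [0.8, -8.9, 6.4]
opening: 0.315
[495.48506223 -58.34320673 231.43313531] [ 0.84335743 -8.90903023  6.44068375] 0.3149799939812447 17.6
```

View pics/top14.png

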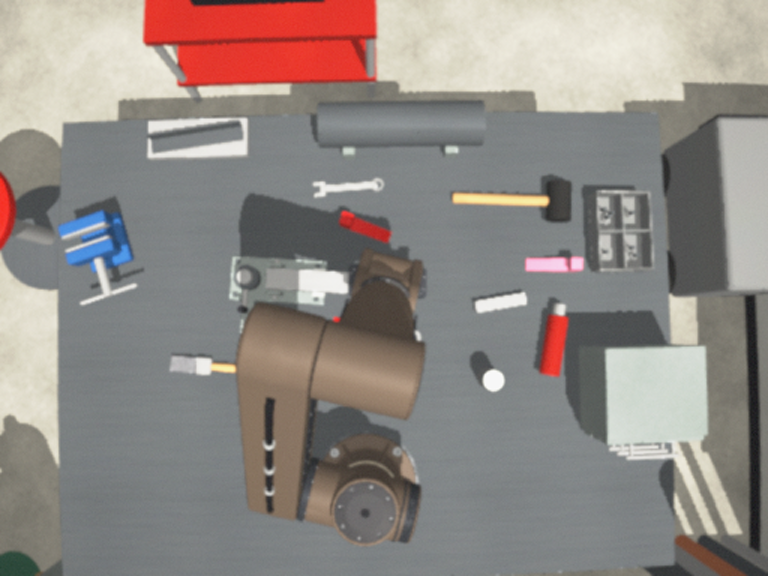

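The mallet, shim, wrench, spray can, ram and both visible look-alike wedges sit where they were in the first top picture. The arm hides the nut, the second red wedge and part of the brush. The hold is steady, so I'm handing in.

```bash
python3 -c "
from cell import env
env.job_done(); print(env.state()['t'])"
```

```text
the job is handed in; nothing more can be done
the job is handed in; nothing more can be done
```

I turned the collar first, then slid the wedge under the tube, and handed the job in at about 17.7 s with the wedge still gripped.

- **Collar:** After I let go, the wrist camera put the lever at 0.075 rad and the index blade at 0.083 rad, so they line up within about 0.01 rad. Other estimates of the jig's direction ranged from 0.062 to 0.085 rad.
- **Tube lift:** The camera reading of where the tube's lower edge sits on the ramp gives 4.0–4.2 mm. The arm position and measured tube end give 3.5 mm, so the two disagree by about 0.6 mm. Both are close to the 4 mm asked and well under a centimetre.
- **Hold:** In the last half second the arm stayed steady, with about 9 N of push, about 6 N pressing down and the jaws closed on the 30 mm block.
- **Tube contact:** The gripper passed beside and above the tube and I saw no contact with it.
- **Other items:** The mallet, shim block, wrench, ram, spray can and the visible look-alike wedges looked unmoved in the last top view. The arm hid the pipe nut, the second red wedge and part of the brush there. The nut and that red wedge do show in the last wrist or scene pictures, though I did not compare their positions.

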